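# Snap the tape spindle into its roll stand

### The arm

A 6-joint arm with a two-finger parallel gripper is mounted at the origin on the work surface. World frame = base frame: x ahead of the robot, y to its left, z up, the work surface at z = 0. Lengths are in m, angles in rad, forces in N, time in s.
With the tool pointing down it reaches from about 0.3 to 0.875 m from the base axis. Payload 6.4 kg.
Tool frame: the origin (TCP) lies on the centre line of the jaws, within the pads' length; the fingertips stand 14 mm ahead of it and the grasp point (between the pads) lies 5 mm behind it; z points along the fingers, y is the direction in which the jaws open and shut (so a half turn about z gives the same grasp; the last joint's range is limited). The gripper opens to 88 mm and grips with 3 to 60 N. Pads are 18 mm wide; open, the fingers measure 123 mm over their backs; the gripper's body (75 mm by 187 mm) begins 45 mm behind the grasp point.
Start: joints at [-1.406, 0.181, 1.607, -0, 1.354, -0.206], TCP at [0.208, -0.536, 0.253] pointing down, gripper open.
Joint ranges: [-2.99, 2.99], [-0.89, 2.07], [0.3, 2.58], [-1.14, 4.28], [0, 2.63], [-3.12, 3.12]. Speed limits (rad/s): [2.57, 2.57, 3.01, 3.14, 3.14, 3.14].

### API

Orientations are given as a unit quaternion [x, y, z, w].
In Python, from rig import readout, eyes, arm gives the robot as it stands.
- The arm moves only by the tool apply_moves, never from a script. Its arguments are lists of equal length, an entry for each row: "rotation": the turn, a rotation vector about the world's x, y, z in degrees, a list of three; "xyz": the shift along the world's x, y, z in mm, a list of three; "gripper": the opening, from 0 (shut) to 1 (fully open). A call has exactly 8 rows; each row shifts and turns the pose as measured when the row begins; what a row does not reach is not made up. A row lasts 1/8 s, in which the tool goes at most 62.5 mm and 10.7 degrees, less where a joint would pass 70% of its speed; a pose out of reach is approached as far as the arm can. A call with a gripper value outside its range is refused whole. The fingers move at their own pace and stop on an object; "squeeze" is the grip in N (left out, the last holds). Time passes only in rows, so rows that do not move let the fingers close, or fill a call up. It gives the time, the measured TCP pose, the force and the opening at its end, in the units of the state.
- readout.observe(): the state, without advancing time (a new reading comes with each control period).
- eyes.read_camera(name): name is "scene" or "top" or "wrist"; returns (picture, depth): 480x640x3 uint8, red, green, blue; 480x640 float32, m along the optical axis (not along the pixel's ray), 0 where there is no reading.
- eyes.camera_info(name): a dict with "K" (3x3 intrinsics, pixels), "R" (3x3) and "t" (3): a world point X has camera coordinates R X + t. Camera axes: x right, y down, z forward; pixel columns grow to the right and rows downward; lengths in m; the calibration is good to about 2 mm. A picture is of the moment at which its call begins: read the wrist's pose just before it. camera_info takes no time and is no camera call; for the wrist camera it gives the pose at the moment of the call.
- arm.sign_off(): hands the job in, once; it reports no verdict.
The state is a dict: "clock": time; "joints": joint angles; "qd": joint speeds; "tau": joint torques, N m; "position": TCP position; "tcp_rot": TCP orientation; "ft_force": force on the tool from outside, world axes, zero at the start; "moment": the same for the moment, N m; "finger_gap": opening from 0.0 (shut) to 1.0 (fully open).
Only numpy, scipy, OpenCV 4.12 (cv2) and the standard library are available. Lean on these libraries where they do the work, as an engineer would, in place of code of your own. Each camera call takes 0.05 s, during which the arm holds its last target. There are 200 camera calls.

### The job

Load the parcel tape: take the long sprung spindle that carries the tape roll, squeeze its two upright tabs together so that it gets shorter, lower it level between the two end cups of the dark roll stand and let go, so that it springs out and stays with one pin end in each cup. Leave the short bare bar where it lies.

Things in the scene. Friction and masses are not known exactly. Their poses are not given: they have to be found in the camera images.
- spindle: Sprung spindle, axis along its y, 26 mm over its flat underside. Two grey upright tabs (36 wide, 4 thick, 74 tall), 70 mm over outer faces; brown tape roll (dia. 48, 22 wide) between, by the +y tab; 10 mm dia. pins stick out 45 mm past each tab: 160 mm long; pinch tabs above the pins. 0.18 kg. Origin: underside, midway between relaxed tabs; moves with the roll and +y tab. Either way round fits.
- plunger (a joint): How far the spindle is shortened, in m. 0: relaxed. 0.038: tabs squeezed to the stop, 32 mm over the tabs, 122 mm over the pin ends. The -y tab and pin slide against the roll's half; the spring takes 2 N at 0, 10 N at the stop, and pushes back when let go. About 0.006 once sprung out between the cup bottoms.
- stand: Dark steel stand fixed to the counter: base 110 x 200 x 12 mm (x, y), a post 96 mm tall at each y end, each with a round aluminium cup facing the other. Origin: underside centre, midway between the cups, z up. The cups' common axis runs along y, 75 mm above the origin. Cups: outer dia. 42, inner 34, 7 mm deep; 140 mm between mouths, 154 between bottoms. Open above and between the posts.
- short_bar: Bystander, leave alone: short bare bar without tape roll, 96 mm over its pin ends, two tabs 44 mm tall, 40 mm over their outer faces; too short for the stand. Origin: centre of its underside, axis along its y.
Mind the look-alikes: they are no part of the job. What is shaped like the spindle but yellow is not meant. Leave any green or purple look-alike of the stand alone.

How it is judged:
By the outcome, as a careful person would: the job done as asked, in the order asked, and still so for the second after the job is handed in, with the robot touching nothing.
It also fails if it takes over 40 s, if anything falls off the work surface, if the arm or the gripper's body presses on something with over 40 N, if the wrist force passes 120 N, or if a joint passes its speed limit or range.

## Working session

There is one attempt and no reset: what is moved stays moved. The work goes in short steps, Python scripts to look and compute and a tool call to move; the robot and the scene stay as the last step left them, time stands still between calls to the robot, and variables do not carry over. Pictures are saved under pics/ and viewed, about 8 in all and at most 12, crops included, and the job is handed in when it is done.

Besides the shell and the picture viewer there is one more tool, called as a command line: name --argument value ..., lists and objects as JSON in quotes. apply_moves: Moves the arm, as the interface text tells. Its arguments: {"type":"object","properties":{"rotation":{"type":"array"},"xyz":{"type":"array"},"gripper":{"type":"array"},"squeeze":{"type":"number"}},"required":["rotation","xyz","gripper"]}

```bash
mkdir -p pics; ls
python3 - <<'E'
from rig import readout, eyes
import cv2, numpy as np
for n in("scene","top"):
    p,d=eyes.read_camera(n); cv2.imwrite(f"pics/{n}0.png",p[:,:,::-1]); np.save(f"pics/{n}0.npy",d)
    i=eyes.camera_info(n); R=np.array(i["R"]);print(n,np.round(i["K"],1).tolist(),np.round(R,3).tolist(),(-R.T@np.array(i["t"])).round(3))
print(readout.observe())
E
```

```text
pics
scene [[568.4, 0.0, 318.7], [0.0, 568.4, 232.7], [0.0, 0.0, 1.0]] [[0.692, 0.722, 0.015], [0.578, -0.542, -0.61], [-0.432, 0.431, -0.792]] [ 1.018 -0.446  1.096]
top [[452.3, 0.0, 315.1], [0.0, 452.3, 243.2], [0.0, 0.0, 1.0]] [[-0.003, -0.999, -0.033], [-0.997, 0.006, -0.072], [0.072, 0.033, -0.997]] [0.377 0.114 0.929]
{'clock': 0.1, 'joints': array([-1.40632326e+00,  1.81469229e-01,  1.60786995e+00,  9.96032354e-06,
        1.35382466e+00, -2.06291984e-01]), 'qd': array([-4.57711585e-04, -1.99178245e-03, -4.22408649e-03,  7.38420462e-04,
        8.96001156e-05,  6.05869021e-04]), 'tau': array([ 5.09019446e-04, -4.34822631e+01, -3.42697692e+01,  7.02679181e-02,
        3.38584604e-02, -4.22548533e-05]), 'position': array([ 0.20828679, -0.53546488,  0.25191722]), 'tcp_rot': array([ 9.82865709e-01,  1.84321406e-01,  2.12866161e-05, -7.85319641e-04]), 'ft_force': array([-0.64209009,  0.30539693, -0.01667746]), 'moment': array([-0.07257089, -0.02339324,  0.01080344]), 'finger_gap': 0.9978462202076924}
```

View pics/top0.png

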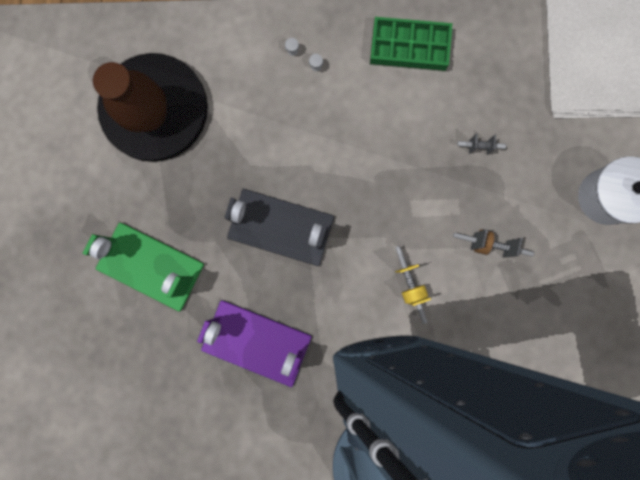

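View pics/scene0.png

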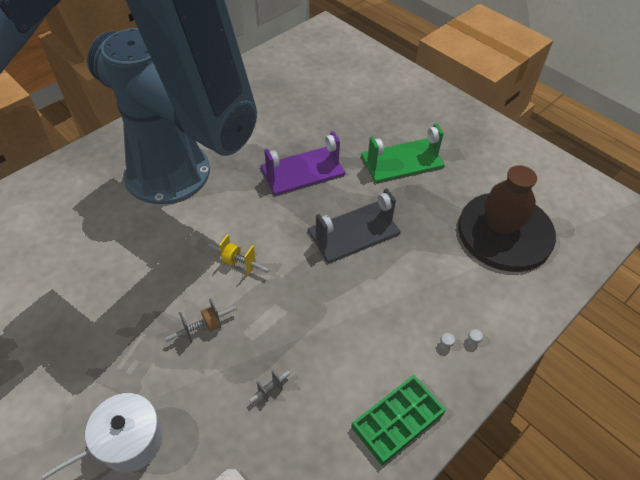

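Candidates for the spindle, by top-view pixel:
- Brown-rolled spindle at (490,242): chosen.
- Yellow one at (412,285): rejected.
- Short bare bar at (482,145): rejected.

Candidates for the stand:
- Dark stand at (280,227): chosen.
- Green at (150,265) and purple at (256,342): rejected.

```bash
cat > h.py <<'E'
import numpy as np, cv2
from rig import readout, eyes
def cloud(d,i):
    K,R,t=[np.array(i[k]) for k in("K","R","t")]
    v,u=np.mgrid[:480,:640]; P=np.stack([(u-K[0,2])/K[0,0]*d,(v-K[1,2])/K[1,1]*d,d],-1)
    return (P-t)@R
def ray(i,u,v,z):
    K,R,t=[np.array(i[k]) for k in("K","R","t")]
    c=-R.T@t; r=R.T@np.linalg.inv(K)@[u,v,1]; return c+r*(z-c[2])/r[2]
def rect(XY):
    (c,s,a)=cv2.minAreaRect((XY*1000).astype(np.float32)); return np.round(c,1),np.round(s,1),round(a,1)
E
python3 - <<'E'
from h import *
i=eyes.camera_info("top"); d=np.load("pics/top0.npy"); P=cloud(d,i); img=cv2.imread("pics/top0.png")
hsv=cv2.cvtColor(img,cv2.COLOR_BGR2HSV)
print("table z",np.median(P[300:330,200:20:-1,2]),P[160:180,400:430,2].mean())
# stand base
m=np.zeros((480,640),bool); m[185:272,222:340]=1
g=m&(hsv[...,2]<85)&(abs(P[...,2]-.012)<.006); g=cv2.morphologyEx(g.astype(np.uint8),cv2.MORPH_OPEN,np.ones((3,3)))>0
print("base",g.sum(),rect(P[g][:,:2]),P[g][:,2].mean())
for n,(a,b,c,e) in dict(cupL=(190,230,222,250),cupR=(215,255,300,335)).items():
    s=np.zeros_like(m); s[a:b,c:e]=1; q=s&(P[...,2]>.05); print(n,q.sum(),P[q].mean(0).round(4),P[q].min(0).round(4),P[q].max(0).round(4))
s=np.zeros_like(m); s[222:265,448:540]=1; q=s&(P[...,2]>.015)
print("spindle",q.sum(),rect(P[q][:,:2]))
q2=s&(P[...,2]>.06);print("tabs top",P[q2].round(3).tolist()[:40])
for e in((456,236),(532,252)): print(ray(i,*e,.026).round(4))
c=cv2.resize(img[215:270,440:545],None,fx=6,fy=6,interpolation=cv2.INTER_CUBIC)
sc=cv2.imread("pics/scene0.png")[290:360,155:250]; sc=cv2.resize(sc,(630,int(630*70/95)//2*1))
sc=cv2.imread("pics/scene0.png")[295:350,155:260]; sc=cv2.resize(sc,None,fx=5,fy=5,interpolation=cv2.INTER_CUBIC)
o=np.zeros((600,640,3),np.uint8); o[:c.shape[0]*1,:c.shape[1]]=c[:, :640]; o[330:330+min(270,sc.shape[0]),:sc.shape[1]]=sc[:270]
cv2.imwrite("pics/crop1.png",o)
E
```

```text
table z -0.0005239949561857646 0.003691322315877362
base 4460 (array([477.7, 215.8]), array([200. , 110.1]), 72.7) 0.011166189231627207
cupL 381 [0.4995 0.2915 0.0926] [0.3767 0.1144 0.0547] [0.5238 0.3107 0.929 ]
cupR 322 [0.4508 0.1363 0.101 ] [0.3767 0.1144 0.0513] [0.4751 0.154  0.929 ]
spindle 967 (array([427.2, -83.2]), array([ 63.2, 402.9]), 5.4)
tabs top [[0.377, 0.114, 0.929], [0.377, 0.114, 0.929], [0.377, 0.114, 0.929], [0.462, -0.178, 0.068], [0.462, -0.179, 0.073], [0.462, -0.181, 0.071], [0.377, 0.114, 0.929], [0.377, 0.114, 0.929], [0.461, -0.178, 0.063], [0.46, -0.178, 0.069], [0.46, -0.178, 0.075], [0.46, -0.181, 0.073], [0.377, 0.114, 0.929], [0.459, -0.177, 0.06], [0.459, -0.177, 0.066], [0.458, -0.178, 0.069], [0.458, -0.179, 0.073], [0.458, -0.18, 0.075], [0.457, -0.177, 0.068], [0.456, -0.177, 0.071], [0.456, -0.179, 0.073], [0.456, -0.18, 0.074], [0.455, -0.176, 0.063], [0.455, -0.177, 0.066], [0.454, -0.177, 0.073], [0.454, -0.179, 0.073], [0.453, -0.177, 0.062], [0.453, -0.176, 0.068], [0.452, -0.176, 0.074], [0.453, -0.179, 0.072], [0.377, 0.114, 0.929], [0.451, -0.176, 0.063], [0.451, -0.176, 0.07], [0.451, -0.177, 0.073], [0.45, -0.178, 0.075], [0.45, -0.175, 0.061], [0.449, -0.175, 0.067], [0.449, -0.175, 0.073], [0.449, -0.177, 0.073], [0.449, -0.178, 0.073]]
[ 0.455  -0.1356  0.026 ]
[ 0.4224 -0.283   0.026 ]
```

View pics/crop1.png

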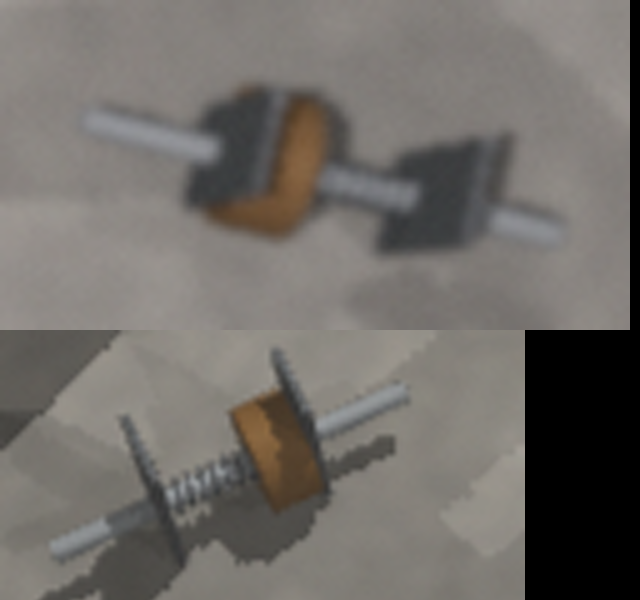

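The crop shows the brown roll against the left (+y) tab at crop (290,165), bare grey tabs at (240,150) and (460,195), and grey pins on both ends. This is the spindle. Moving above it.

apply_moves --rotation '[[0, 0, -4.2], [0, 0, -4.2], [0, 0, -4.2], [0, 0, -4.2], [0, 0, -4.2], [0, 0, -4.2], [0, 0, -4.2], [0, 0, -4.2]]' --xyz '[[29, 41, -5], [29, 41, -5], [29, 41, -5], [29, 41, -5], [29, 41, -5], [29, 41, -5], [29, 41, -5], [29, 41, -5]]' --gripper '[1, 1, 1, 1, 1, 1, 1, 1]' --squeeze 25

```text
clock: 1.1
position: [0.4427, -0.1983, 0.2083]
tcp_rot: [0.993, -0.121, -0.0, -0.002]
ft_force: [0.8, -1.0, 0.3]
finger_gap: 1.0
```

```bash
cat >> h.py <<'E'
from scipy.spatial.transform import Rotation as Ro
def pose():
    s=readout.observe(); R=Ro.from_quat(s["tcp_rot"]).as_matrix(); y=R[:,1]
    print("t",round(s["clock"],2),"pos",(s["position"]*1000).round(1),"yaw y",round(np.degrees(np.arctan2(y[1],y[0]))%180,2),"z",R[:,2].round(3),"F",s["ft_force"].round(1),"gap",round(s["finger_gap"]*88,1)); return s
E
python3 - <<'E'
from h import *
pose()
i=eyes.camera_info("wrist"); p,d=eyes.read_camera("wrist"); P=cloud(d,i)
cv2.imwrite("pics/w1.png",p[:,:,::-1]); np.save("pics/w1.npy",P)
E
```

```text
t 1.1 pos [ 442.7 -198.3  208.3] yaw y 76.11 z [ 0.     0.004 -1.   ] F [ 0.8 -1.   0.3] gap 88.0
```

View pics/w1.png

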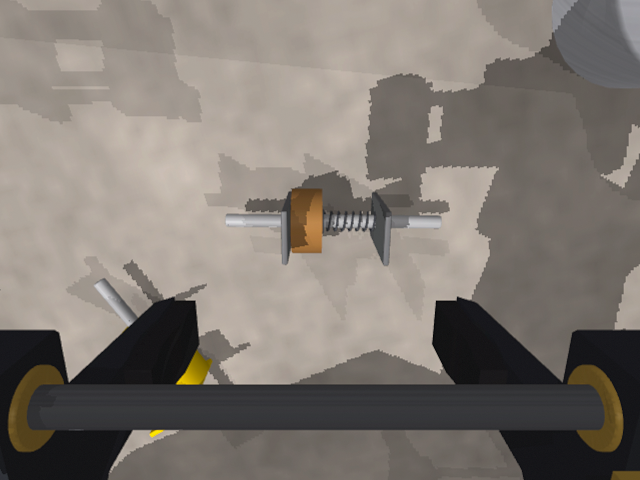

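The wrist view shows the pin ends at (226,221) and (441,222), with tabs at about (287,230) and (382,230). The spindle lies parallel to the jaws, and the yellow look-alike is clear at lower left.

Run:
```python
from h import *
pose()
i=eyes.camera_info("wrist"); P=np.load("pics/w1.npy"); img=cv2.imread("pics/w1.png")
a=ray(i,226,221,.026);b=ray(i,441,222,.026);v=a-b
print(a.round(4),b.round(4),np.linalg.norm(v),"mid",((a+b)/2).round(4),"ang",np.degrees(np.arctan2(v[1],v[0])))
# row-wise fits from cloud: pins, tabs
s=np.zeros((480,640),bool); s[170:280,215:450]=1
t=s&(P[...,2]>.045)&(P[...,2]<.09)
u=v[:2]/np.linalg.norm(v[:2]); Q=P[t][:,:2]; c=((a+b)/2)[:2]; al=(Q-c)@u; pe=(Q-c)@[-u[1],u[0]]
for k in(al>15,al<-15): print(k.sum(),al[k].min()if 0 else np.percentile(al[k]*1,[1,50,99]).round(4) if k.any() else 0)
for sg in(1,-1):
    k=al*sg>.015; print("tab",sg,k.sum(),(np.percentile(al[k],[2,50,98])*1000).round(1),(np.percentile(pe[k],[1,99])*1000).round(1),np.percentile(P[t][k,2],[1,99]).round(4))
m=s&(abs(P[...,2]-.028)<.008)
hsv=cv2.cvtColor(img,cv2.COLOR_BGR2HSV)
for e,(x0,x1) in dict(l=(215,278),r=(395,450)).items():
    q=m.copy(); q[:,:x0]=0; q[:,x1:]=0; print("pin",e,q.sum(),P[q].mean(0).round(4), rect(P[q][:,:2]))
```

```text
t 1.15 pos [ 444.6 -193.4  207.6] yaw y 76.08 z [ 0.001  0.008 -1.   ] F [-0.3  4.2 -0.1] gap 87.8
[ 0.4585 -0.1264  0.026 ] [ 0.4195 -0.2815  0.026 ] 0.15992461834190197 mid [ 0.439  -0.2039  0.026 ] ang 75.89390656537664
0 0
0 0
tab 1 1043 [15.2 24.3 28.9] [-18.1  16.3] [0.0452 0.0746]
tab -1 694 [-40.6 -37.1 -36.6] [-17.9  17.1] [0.0454 0.0748]
pin l 673 [ 0.4532 -0.1511  0.0294] (array([ 452.9, -150.7]), array([38.9,  9.4]), 76.2)
pin r 605 [ 0.423  -0.2701  0.0292] (array([ 422.3, -270.2]), array([34.7,  9.7]), 75.8)
```

apply_moves --rotation '[[0, 0, 0], [0, 0, 0], [0, 0, 0], [0, 0, 0], [0, 0, 0], [0, 0, 0], [0, 0, 0], [0, 0, 0]]' --xyz '[[-3, -8, -10], [-4, -8, -20], [0, 0, -25], [0, 0, -25], [0, 0, -20], [0, 0, 0], [0, 0, 0], [0, 0, 0]]' --gripper '[1, 1, 1, 1, 1, 1, 1, 1]'

```text
clock: 2.15
position: [0.4328, -0.2155, 0.1022]
tcp_rot: [0.993, -0.122, -0.002, -0.004]
ft_force: [-0.2, 0.4, 0.8]
finger_gap: 0.999
```

```bash
python3 -c "
from h import *
pose()"
```

```text
t 2.15 pos [ 432.8 -215.5  102.2] yaw y 76.01 z [-0.002  0.008 -1.   ] F [-0.2  0.4  0.8] gap 87.9
```

apply_moves --rotation '[[-0.4, 0, 0], [0, 0, 0], [0, 0, 0], [0, 0, 0], [0, 0, 0], [0, 0, 0], [0, 0, 0], [0, 0, 0]]' --xyz '[[5, 6, 0], [0, 0, 0], [0, 0, -12], [0, 0, -15], [0, 0, -14], [0, 0, -9], [0, 0, 0], [0, 0, 0]]' --gripper '[1, 1, 1, 1, 1, 1, 1, 1]'

```text
clock: 3.15
position: [0.4383, -0.2089, 0.049]
tcp_rot: [0.993, -0.121, -0.001, 0.0]
ft_force: [1.0, 0.3, 0.6]
finger_gap: 1.0
```

Run:
```python
from h import *
pose()
i=eyes.camera_info("wrist"); p,d=eyes.read_camera("wrist")
cv2.imwrite("pics/w2.png",p[:,:,::-1])
```

```text
t 3.15 pos [ 438.3 -208.9   49. ] yaw y 76.06 z [-0.002 -0.    -1.   ] F [1.  0.3 0.6] gap 88.0
```

View pics/w2.png

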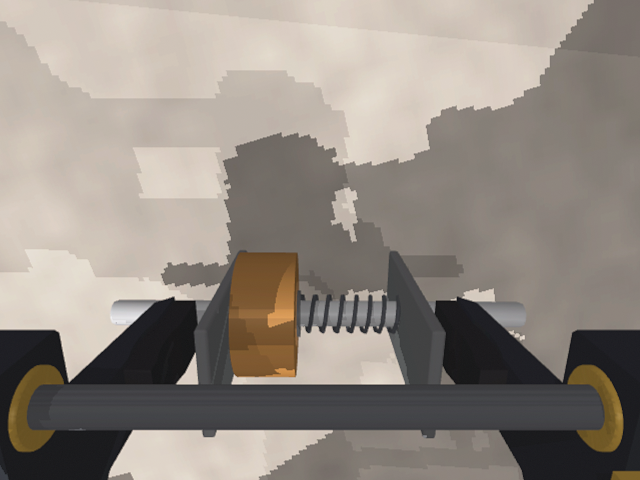

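Both tabs (x about 205 and 430) stand between the fingers, nearly centred. Pinching now.

apply_moves --rotation '[[0, 0, 0], [0, 0, 0], [0, 0, 0], [0, 0, 0], [0, 0, 0], [0, 0, 0], [0, 0, 0], [0, 0, 0]]' --xyz '[[0, 0, 0], [0, 0, 0], [0, 0, 0], [0, 0, 0], [0, 0, 0], [0, 0, 0], [0, 0, 0], [0, 0, 0]]' --gripper '[0, 0, 0, 0, 0, 0, 0, 0]' --squeeze 30

```text
clock: 4.2
position: [0.4386, -0.2089, 0.05]
tcp_rot: [0.993, -0.121, -0.0, 0.0]
ft_force: [-0.3, 1.3, -0.4]
finger_gap: 0.359
```

Run:
```python
from h import *
pose()
P=cloud(np.load("pics/top0.npy"),eyes.camera_info("top")); hsv=cv2.cvtColor(cv2.imread("pics/top0.png"),cv2.COLOR_BGR2HSV)
# stand post/cup extents along stand axis
a=np.radians(72.7);u=np.array([np.cos(a),np.sin(a)]);c=np.array([.4777,.2158])
s=np.zeros((480,640),bool); s[185:272,222:340]=1
k=s&(P[...,2]>.03)&(P[...,2]<.11); Q=P[k][:,:2]-c; al=Q@u*1000; pe=Q@[-u[1],u[0]]*1000
for g in(1,-1):
    q=al*g>40; print(g,q.sum(),np.percentile(al[q],[1,50,99]).round(1),np.percentile(pe[q],[1,50,99]).round(1),P[k][q][:,2].max().round(4))
    q&=P[k][:,2]>.085; print("  top",np.percentile(al[q],[1,50,99]).round(1),np.percentile(pe[q],[1,50,99]).round(1))
```

```text
t 4.2 pos [ 438.6 -208.9   50. ] yaw y 76.06 z [-0.    -0.001 -1.   ] F [-0.3  1.3 -0.4] gap 31.6
1 383 [69.7 80.  94.2] [-19.4   1.3  21.5] 0.0994
  top [69.9 84.2 94.3] [-19.1   1.   21. ]
-1 327 [-95.  -84.  -70.3] [-19.8   1.6  20.9] 0.1
  top [-94.9 -83.7 -70.4] [-19.4   0.6  20.2]
```

Gap 31.6 mm, so it is squeezed to the stop. Lifting, then turning slightly and starting toward the stand.

apply_moves --rotation '[[0, 0, 0], [0, 0, 0], [0, 0, 0], [0, 0, 0], [0, 0, 0], [0, 0, -1.1], [0, 0, -1.1], [0, 0, -1.1]]' --xyz '[[0, 0, 10], [0, 0, 25], [0, 0, 35], [0, 0, 35], [0, 10, 30], [3, 25, 15], [5, 35, 0], [5, 40, 0]]' --gripper '[0, 0, 0, 0, 0, 0, 0, 0]'

```text
clock: 5.2
position: [0.4509, -0.0985, 0.2094]
tcp_rot: [0.988, -0.153, 0.002, 0.002]
ft_force: [-0.3, 0.3, -2.1]
finger_gap: 0.354
```

apply_moves --rotation '[[0, 0, 0], [0, 0, 0], [0, 0, 0], [0, 0, 0], [0, 0, 0], [0, 0, 0], [0, 0, 0], [0, 0, 0]]' --xyz '[[5, 45, 0], [5, 45, 0], [5, 45, 0], [5, 40, 0], [3, 40, 0], [2, 30, 0], [0, 15, 0], [0, 0, 0]]' --gripper '[0, 0, 0, 0, 0, 0, 0, 0]'

```text
clock: 6.2
position: [0.4753, 0.1713, 0.2146]
tcp_rot: [0.988, -0.152, 0.005, 0.002]
ft_force: [0.1, 0.0, -1.7]
finger_gap: 0.355
```

Run:
```python
from h import *
pose()
p,d=eyes.read_camera("wrist"); cv2.imwrite("pics/w3.png",p[:,:,::-1])
```

```text
t 6.2 pos [475.3 171.3 214.6] yaw y 72.51 z [ 0.009 -0.006 -1.   ] F [ 0.1  0.  -1.7] gap 31.2
```

View pics/w3.png

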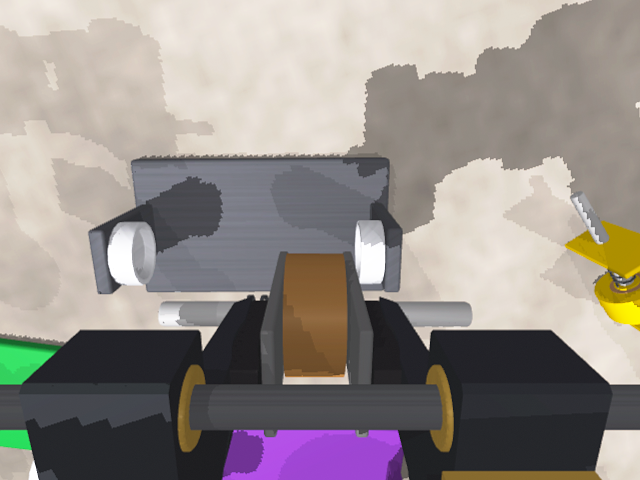

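The spindle is held level and symmetric, with pin ends at (160,313) and (472,313). The stand's cups are at (132,253) and (370,250). Correcting the position over the stand.

apply_moves --rotation '[[0.2, 0.3, 0], [0.15, 0.2, 0], [0, 0, 0], [0, 0, 0], [0, 0, 0], [0, 0, 0], [0, 0, 0], [0, 0, 0]]' --xyz '[[0, 12, 0], [1, 15, 0], [0, 12, 0], [0, 4, 0], [0, 0, -10], [0, 0, -15], [0, 0, -5], [0, 0, 0]]' --gripper '[0, 0, 0, 0, 0, 0, 0, 0]'

```text
clock: 7.25
position: [0.476, 0.2138, 0.1812]
tcp_rot: [0.988, -0.154, -0.001, 0.001]
ft_force: [-0.2, 0.4, -2.4]
finger_gap: 0.351
```

Run:
```python
from h import *
pose()
i=eyes.camera_info("wrist");p,d=eyes.read_camera("wrist"); cv2.imwrite("pics/w4.png",p[:,:,::-1]); P=cloud(d,i)
# cups as bright pixels with z>.05 in world
g=(p.min(2)>150)&(P[...,2]>.05)&(P[...,2]<.10)
n,l,st,ce=cv2.connectedComponentsWithStats(g.astype(np.uint8))
for k in range(1,n):
    if st[k,4]>150: print(st[k],P[l==k].mean(0).round(4),P[l==k].min(0).round(4),P[l==k].max(0).round(4))
q=d.copy(); m=(P[...,2]>.10)&(P[...,2]<.15); print([ (v,np.where(m[v])[0][[0,-1]]) for v in range(295,330,8) if m[v].any()])
```

```text
t 7.25 pos [476.  213.8 181.2] yaw y 72.26 z [-0.003 -0.001 -1.   ] F [-0.2  0.4 -2.4] gap 30.9
[ 427  211   47   71 2917] [0.4561 0.142  0.0823] [0.4339 0.1289 0.0553] [0.4757 0.154  0.0968]
[ 153  213   48   72 2853] [0.5007 0.2873 0.0828] [0.4784 0.2763 0.0562] [0.5214 0.3023 0.0972]
[]
```

View pics/w4.png

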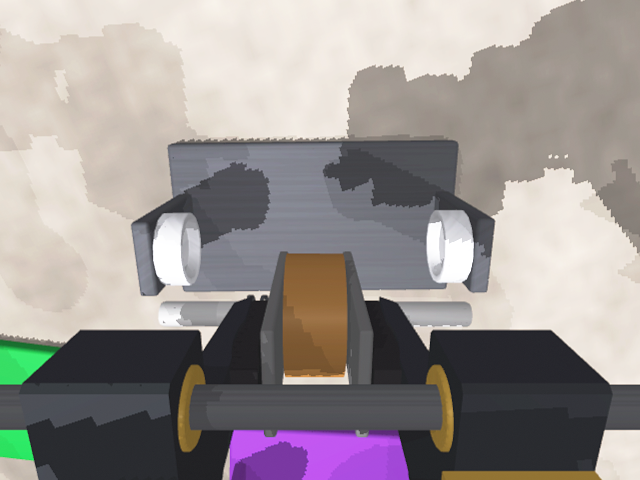

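Pins (160 to 472, mid 316) and cups (153 to 474, mid 313) line up. Lowering between the cups.

apply_moves --rotation '[[0, 0, 0.3], [0, 0, 0], [0, 0, 0], [0, 0, 0], [0, 0, 0], [0, 0, 0], [0, 0, 0], [0, 0, 0]]' --xyz '[[2, 2, 0], [0, 0, 0], [0, 0, -15], [0, 0, -18], [0, 0, -18], [0, 0, -15], [0, 0, -7], [0, 0, 0]]' --gripper '[0, 0, 0, 0, 0, 0, 0, 0]'

```text
clock: 8.3
position: [0.4783, 0.2158, 0.1044]
tcp_rot: [0.988, -0.152, -0.001, 0.0]
ft_force: [0.1, 0.4, -1.8]
finger_gap: 0.356
```

Run:
```python
from h import *
pose()
p,d=eyes.read_camera("wrist"); cv2.imwrite("pics/w5.png",p[:,:,::-1])
```

```text
t 8.3 pos [478.3 215.8 104.4] yaw y 72.57 z [-0.001 -0.    -1.   ] F [ 0.1  0.4 -1.8] gap 31.4
```

View pics/w5.png

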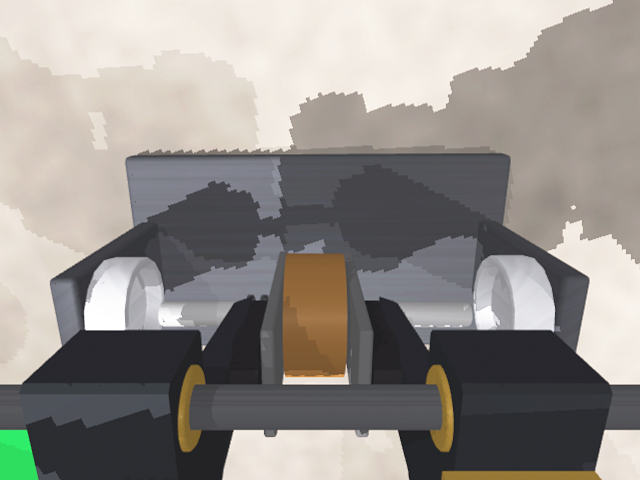

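The pins at row 313 sit between the cup mouths (cups at x about 150 and 490), clear and symmetric. Lowering the last 5 mm and letting go gradually.

apply_moves --rotation '[[0, 0, 0], [0, 0, 0], [0, 0, 0], [0, 0, 0], [0, 0, 0], [0, 0, 0], [0, 0, 0], [0, 0, 0]]' --xyz '[[0, 0, -5], [0, 0, 0], [0, 0, 0], [0, 0, 0], [0, 0, 0], [0, 0, 0], [0, 0, 0], [0, 0, 0]]' --gripper '[0, 0, 0.45, 0.55, 0.65, 0.72, 0.78, 0.85]'

```text
clock: 9.35
position: [0.4804, 0.2159, 0.1019]
tcp_rot: [0.988, -0.152, 0.002, -0.0]
ft_force: [-0.4, 0.3, 0.7]
finger_gap: 0.845
```

Run:
```python
from h import *
pose()
p,d=eyes.read_camera("wrist"); cv2.imwrite("pics/w6.png",p[:,:,::-1])
```

```text
t 9.35 pos [480.4 215.9 101.9] yaw y 72.57 z [ 0.004  0.    -1.   ] F [-0.4  0.3  0.7] gap 74.3
```

View pics/w6.png

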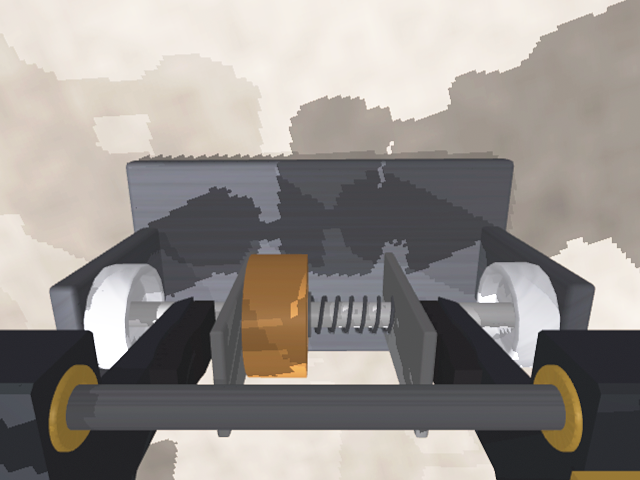

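Both pins have sprung into the cups: left at (140,313), right at (500,315), with the tabs standing free of the fingers. Opening fully and withdrawing straight up.

apply_moves --rotation '[[0, 0, 0], [0, 0, 0], [0, 0, 0], [0, 0, 0], [0, 0, 0], [0, 0, 0], [0, 0, 0], [0, 0, 0]]' --xyz '[[0, 0, 0], [0, 0, 0], [0, 0, 8], [0, 0, 20], [0, 0, 30], [0, 0, 35], [0, 0, 30], [0, 0, 15]]' --gripper '[0.93, 1, 1, 1, 1, 1, 1, 1]'

```text
clock: 10.4
position: [0.4795, 0.2161, 0.2456]
tcp_rot: [0.988, -0.151, 0.002, -0.0]
ft_force: [0.0, -0.6, -0.3]
finger_gap: 1.001
```

apply_moves --rotation '[[0, 0, 0], [0, 0, 0], [0, 0, 0], [0, 0, 0], [0, 0, 0], [0, 0, 0], [0, 0, 0], [0, 0, 0]]' --xyz '[[0, -10, 10], [0, -25, 10], [0, -35, 0], [0, -30, 0], [0, -15, 0], [0, 0, 0], [0, 0, 0], [0, 0, 0]]' --gripper '[1, 1, 1, 1, 1, 1, 1, 1]'

```text
clock: 11.4
position: [0.4774, 0.0972, 0.264]
tcp_rot: [0.989, -0.151, -0.001, -0.0]
ft_force: [-0.7, -0.8, 0.1]
finger_gap: 0.997
```

Run:
```python
from h import *
pose()
i=eyes.camera_info("wrist");p,d=eyes.read_camera("wrist"); q,_=eyes.read_camera("scene")
s=cv2.resize(q[180:280,290:420],None,fx=4.5,fy=4.5,interpolation=cv2.INTER_CUBIC)
o=np.zeros((600,800,3),np.uint8); w=cv2.resize(p,(400,300)); o[:300,:400]=w; o[:300,400:]=cv2.resize(q,(400,300)); s=cv2.resize(s,(390,300)); o[300:,:390]=s
P=cloud(d,i); c=p[100:480,100:540]; o[300:,400:]=cv2.resize(p[150:400,150:500],(400,300))
cv2.imwrite("pics/f.png",o[:,:,::-1])
```

```text
t 11.4 pos [477.4  97.2 264. ] yaw y 72.65 z [-0.002  0.001 -1.   ] F [-0.7 -0.8  0.1] gap 87.7
```

View pics/f.png

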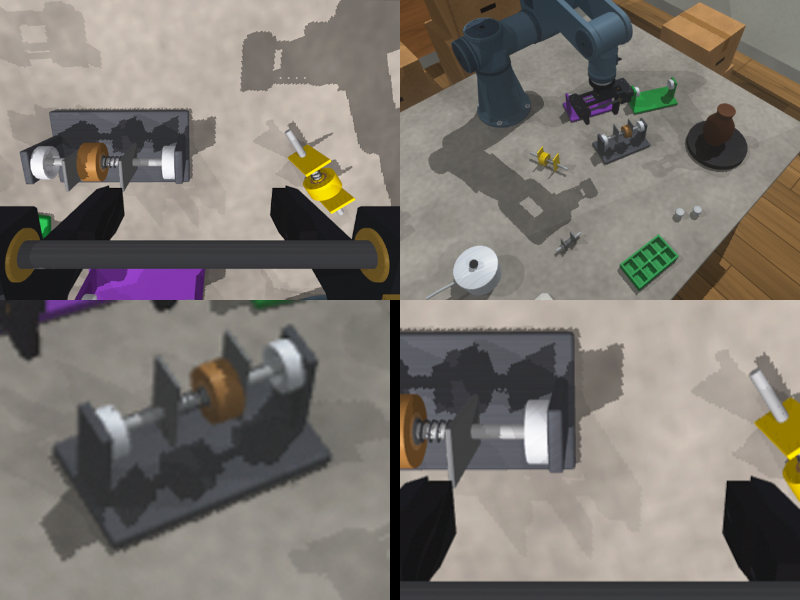

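The spindle sits level in the dark stand with a pin in each cup (lower-left panel, cups at (115,430) and (285,365)). The gripper is clear and nothing else has moved. Handing in.

```bash
python3 -c "
from rig import arm
print(arm.sign_off())"
```

```text
the job is handed in; nothing more can be done
None
```

The tape spindle is loaded in the dark roll stand, level, with one pin in each cup, and I handed the job in at about 11.5 s.

- **What I did:** I squeezed the spindle's tabs to the stop (31.6 mm gap), lowered it level between the cups, let go gradually and backed the gripper off.
- **Last checks:** After letting go, the wrist and scene views showed both pins in the cups, the tabs upright and the gripper clear, with almost no force on the tool. The short bar and the look-alikes showed no sign of having been moved. No check failed.
- **Small disagreements:** The top and wrist views put the stand's centre about 1–2 mm apart, so I split the difference. I let go about 3 mm higher than planned. The cups have about 12 mm of room around the pins, so both were well within tolerance.

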